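# Snap the hose clip shut on the water filter's capped outlet with the pliers

## Robot

A 6-joint arm with a two-finger parallel gripper is mounted at the origin on a cart in front of the work surface, level with it; the furniture and walls round the work are solid. World frame = base frame: x ahead of the robot, y to its left, z up, the work surface at z = 0. Lengths are in m, angles in rad, forces in N, time in s.
With the tool pointing down it reaches from about 0.35 to 0.775 m from the base axis. Payload 7.3 kg.
Tool frame: the origin (TCP) lies at the very end of the fingers, on their centre line; the grasp point (between the pads) lies 19 mm behind it; z points along the fingers, y is the line along which they close (so a half turn about z gives the same grasp; the last joint's range is limited). The gripper opens to 92 mm and grips with 3 to 60 N. Pads are 19 mm wide; open, the fingers measure 130 mm over their backs; the gripper's body (75 mm by 190 mm) begins 47 mm behind the grasp point.
Start: joints at [1.077, 0.342, 1.524, -0, 1.275, -0.146], TCP at [0.179, 0.494, 0.227] pointing down, gripper open.
Joint ranges: [-2.53, 2.53], [-0.77, 2.02], [0.04, 2.7], [-1, 4.14], [0.28, 2.66], [-3.11, 3.11]. Speed limits (rad/s): [2.57, 2.57, 3.14, 3.14, 3.14, 3.14].

## Interface

Orientations are given as [roll, pitch, yaw] about the fixed x, y, z axes, in that order (R = Rz(yaw) Ry(pitch) Rx(roll)).
In Python, from cell import robot gives the robot as it stands. The module is installed in compiled form; this text tells all that it offers.
- The arm moves only by the tool arm_command, never from a script. Its argument "moves" is a list of rows, each a list of 3 entries, a list of its own where there are three numbers: the shift along the tool's x, y, z in m, then the turn, a rotation vector about the tool's x, y, z in rad, then the finger opening in m, from 0 to 0.0918. In form: [[[dx, dy, dz], [ax, ay, az], claw], ...]. A call has exactly 5 rows; each row is the pose to reach, as a shift and turn from the pose commanded when the call began, along the tool's axes at that moment; what a row does not reach only later rows make up. A row lasts 1/10 s, in which the tool goes at most 50 mm and 8.59 degrees, less where a joint would pass 70% of its speed; a pose out of reach is approached as far as the arm can. A call with a gripper value outside its range is refused whole. The fingers move at their own pace and stop on an object; "squeeze" is the grip in N (left out, the last holds). Time passes only in rows, so rows that repeat a pose let the fingers close, or fill a call up. It gives the time, the measured TCP pose, the force, the opening and the grip force at its end, in the units of the state.
- robot.observe(): the state, without advancing time (a new reading comes with each control period).
- robot.read_camera(name): name is "scene" or "side" or "wrist"; returns the picture (400x640x3 uint8, red, green, blue); there is no depth.
- robot.camera_model(name): a dict with "fx", "fy", "cx", "cy" (pixels), "k1" (the pictures are not rectified: a ray, as slopes to the right and down, at radius r is drawn at 1 + k1 r^2 times it, then the intrinsics apply), "R" (3x3) and "t" (3): a world point X has camera coordinates R X + t. Camera axes: x right, y down, z forward; pixel columns grow to the right and rows downward; lengths in m; the calibration is good to about 2 mm. A picture is of the moment at which its call begins: read the wrist's pose just before it. camera_model takes no time and is no camera call; for the wrist camera it gives the pose at the moment of the call.
- robot.hand_in(): hands the job in; it is judged then, once.
The state is a dict: "time": time; "qpos": joint angles; "qvel": joint speeds; "joint_efforts": joint torques, N m; "tool_pos": TCP position; "tool_rot": TCP orientation; "contact_force": force on the tool from outside, world axes, zero at the start; "torque": the same for the moment, N m; "opening": finger opening in m; "grip_force": force on a finger pad.
Only numpy, scipy, OpenCV 4.12 (cv2) and the standard library are available. Lean on these libraries where they do the work, as an engineer would, in place of code of your own. Each camera call takes 0.05 s, during which the arm holds its last target. There are 200 camera calls.

## Task

The spare outlet of the water filter has a rubber cap on it, but the hose clip round the cap is still open. Take the pliers, squeeze the clip's two ears together between their jaws until the clip snaps shut, then lay the pliers flat on the worktop again, clear of the filter. Use the pliers, not the fingers, on the clip, and leave the other things where they stand.

Things in the scene. Friction and masses are not known exactly. Their poses are not given: they have to be found in the camera images.
- pliers: steel pliers with black rubber grips, 176 mm long, 18 mm thick, 0.15 kg, lying flat, sprung open. Origin: pivot axis, at the underside; x from the pivot to the jaws, y to their left, z up out of the flat side. The frame is the pivot bolt's and stays midway between the levers, which move together. A light squeeze (to about 55 mm over the grips) carries them nearly open
- pliers_left (a joint): how far each lever of the pliers has swung shut, rad: 0 fully open (sprung back there when let go), 0.26 jaws parallel and 18 mm apart, 0.29 the stop
- pliers_jaws (a point): midway between the jaw pads, 42 mm ahead of the pivot, 9 mm above the underside; axes as pliers. The flat pads, 12 mm thick, run from 14 mm behind this point to the tips 7 to 10 mm ahead of it. Gap between their inner faces when open: 33 mm at the rear end, 44 mm at the tips; 18 mm all along at joint 0.26
- pliers_grip (a point): midway between the two black grips, 56 mm behind the pivot, 9 mm above the underside, close to the centre of mass; axes as pliers. Straight part of the grips: 35 mm behind this point to 15 mm ahead of it. Width over them here: 61 mm open, 55 mm at joint 0.05 (grips parallel), 47 mm at 0.13, 32 mm at 0.26. The return spring pushes each outward with 8 N when open, 13 N at 0.26
- filter: countertop water filter, fixed: white cylinder 116 mm across, 210 mm high, steel ring round it, chrome swan-neck spout on top bending to its far right (333 mm high). Origin: centre of its foot; x to its back, z up. From its front a stubby outlet 52 mm thick leans up and forward, 35 degrees from vertical, ending in a black rubber cap 40 mm across that carries the clip
- clip: grey plastic snap hose clip round the cap, band 14 mm wide, 48 mm across, two ears. Origin: on the cap's axis, middle of the band, 74 mm in front of the filter's axis, 193 mm above the worktop. z: out of the cap's end along its axis; x: across the cap, away from the ears, to the clip's hinge; y left. The clip turns on the cap with slight friction (1.5 N at the ears)
- clip_ears (a point): between the two ears: point x = -33 mm, y = z = 0 of clip, same axes. The ears stick out to x = -44 mm of the clip (from -23) and are 18 mm high along z. Outer face of the fixed ear: y = -9.5 mm. Outer face of the swinging ear: y = +9.5 mm with the clip shut, about +20 mm open and then slanted 0.19 rad (farther out towards its end)
- clip_jaw (a joint): angle by which the clip's swinging half has closed, rad, about the hinge at clip x = +23.5 mm: 0 open, 0.19 shut. Swings freely to 0.08, then resists with up to 10 N at the ear, passes its catch near 0.15, snaps to 0.19 by itself and holds (about 14 N to reopen); let go earlier, it springs back
- glass: loose clear drinking glass, 80 mm across, 86 mm high; origin: centre of its foot
- jar: loose closed glass jar, 72 mm across, 102 mm high; origin: centre of its foot
- salt_shaker: loose salt shaker, 44 mm across, 90 mm high; origin: centre of its foot
- lemon: loose lemon, 71 mm long, 51 mm high; origin: under its middle, at the worktop
- masking_tape: loose roll of tape lying flat, 104 mm across, 25 mm high; origin: centre of its underside

How it is judged:
By the outcome, as a careful person would: the job done as asked, in the order asked, and still so for the second after the job is handed in, with the robot touching nothing.
It also fails if it takes over 54 s, if anything falls off the work surface, if the arm or the gripper's body presses on something with over 40 N, if the wrist force passes 120 N, or if a joint passes its speed limit or range.

## Working session

There is one attempt and no reset: what is moved stays moved. The work goes in short steps, Python scripts to look and compute and a tool call to move; the robot and the scene stay as the last step left them, time stands still between calls to the robot, and variables do not carry over. Pictures are saved under pics/ and viewed, at most 10 in all, crops included, and the job is handed in when it is done.

Besides the shell and the picture viewer there is one more tool, called after "Call:" as name(argument=value, ...), one argument or row to a line, values as JSON. arm_command: Moves the arm, as the interface text tells. Its arguments: {"type":"object","properties":{"moves":{"type":"array"},"squeeze":{"type":"number"}},"required":["moves"]}

```bash
mkdir -p pics; python3 - <<'E'
from cell import robot
import cv2,numpy as np
s=robot.observe();print({k:np.round(v,3).tolist() for k,v in s.items()})
a=[robot.read_camera(n) for n in("scene","side")]
for n,i in zip(("scene","side"),a):
  cv2.imwrite(f"pics/{n}0.png",i[:,:,::-1])
  m=robot.camera_model(n);print(n,{k:np.round(v,4).tolist() for k,v in m.items()})
E
```

```text
{'time': 0.0, 'qpos': [1.077, 0.343, 1.525, 0.0, 1.275, -0.146], 'qvel': [-0.001, -0.0, -0.0, 0.0, 0.001, -0.001], 'joint_efforts': [-0.002, -43.125, -24.421, 0.072, 0.056, -0.0], 'tool_pos': [0.179, 0.493, 0.226], 'tool_rot': [-3.14, -0.0, 2.794], 'contact_force': [0.626, 0.593, -0.224], 'torque': [-0.025, 0.043, -0.02], 'grip_force': 0.0, 'opening': 0.092}
scene {'fx': 500.7032, 'fy': 500.7032, 'cx': 319.2384, 'cy': 203.5337, 'k1': 0.0094, 'R': [[0.4826, -0.8759, -0.0011], [-0.5096, -0.2797, -0.8137], [0.7123, 0.3932, -0.5813]], 't': [-0.2691, 0.4187, 0.9657]}
side {'fx': 465.1091, 'fy': 465.1091, 'cx': 319.2965, 'cy': 200.8492, 'k1': -0.0721, 'R': [[0.8763, -0.4818, -0.0038], [-0.233, -0.4168, -0.8786], [0.4217, 0.7708, -0.4775]], 't': [-0.5124, 0.2696, 1.0672]}
```

View pics/scene0.png

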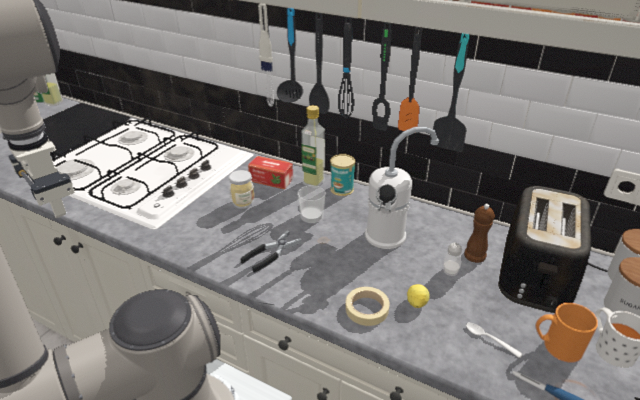

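View pics/side0.png

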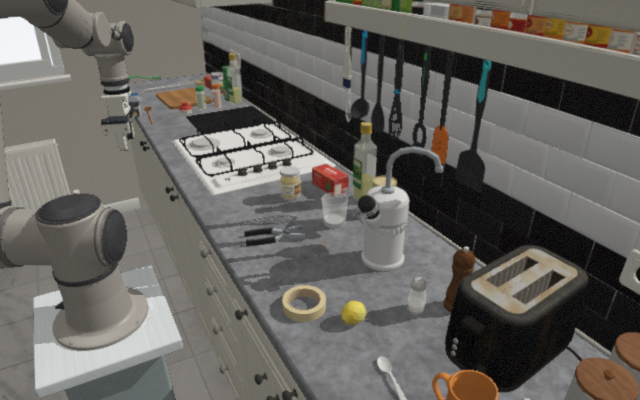

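The scene view shows the pliers at about (265,252) with their jaws to the upper right, and the filter at (387,210) with its black cap at (386,193). The side view has the pliers at (262,236) and the cap at (368,206). I'll enlarge both areas in each view.

```bash
cat >h.py <<'E'
from cell import robot
import cv2,numpy as np
from scipy.spatial.transform import Rotation as Ro
def ray(m,u,v):
    K=np.array([[m['fx'],0,m['cx']],[0,m['fy'],m['cy']],[0,0,1.]])
    p=cv2.undistortPoints(np.array([[[u,v]]],float),K,np.array([m['k1'],0,0,0.]))[0,0]
    R=np.array(m['R']);d=R.T@np.r_[p,1];return -R.T@np.array(m['t']),d/np.linalg.norm(d)
def plane(m,u,v,z):
    c,d=ray(m,u,v);return c+d*(z-c[2])/d[2]
def tri(rs):
    A=sum(np.eye(3)-np.outer(d,d) for c,d in rs);b=sum((np.eye(3)-np.outer(d,d))@c for c,d in rs)
    return np.linalg.solve(A,b)
def proj(m,X):
    p=np.array(m['R'])@X+m['t'];x,y=p[:2]/p[2];k=1+m['k1']*(x*x+y*y)
    return np.array([m['fx']*x*k+m['cx'],m['fy']*y*k+m['cy']])
def tcp():
    s=robot.observe();return s['tool_pos'],Ro.from_euler('xyz',s['tool_rot'])
E
python3 - <<'E'
import cv2,numpy as np
a=cv2.imread('pics/scene0.png');b=cv2.imread('pics/side0.png')
c=lambda i,x,y,w,h:cv2.resize(i[y:y+h,x:x+w],(400,300),interpolation=cv2.INTER_CUBIC)
cv2.imwrite('pics/z0.png',np.vstack([np.hstack([c(a,226,215,80,60),c(a,347,165,80,60)]),np.hstack([c(b,232,206,80,60),c(b,340,180,80,60)])]))
E
```

```text
(no output)
```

View pics/z0.png

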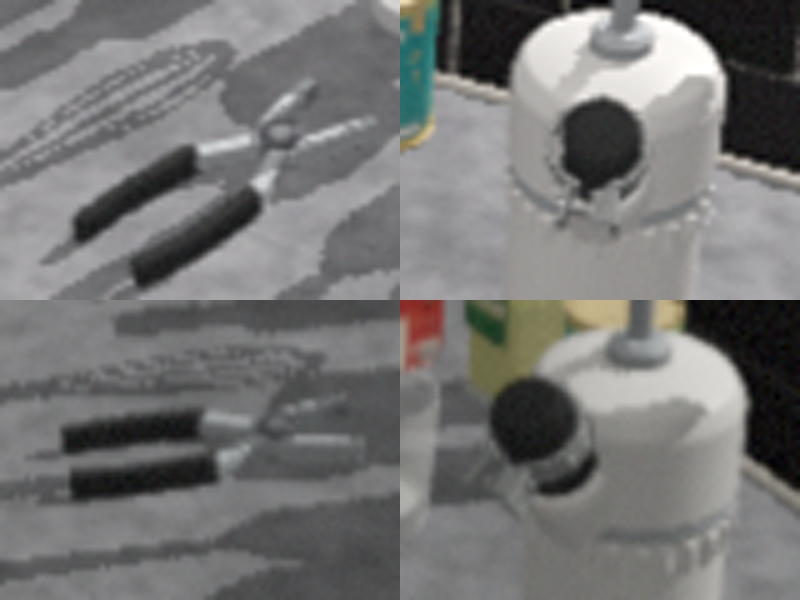

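The crops show the pliers' pivot at scene (281.6,242.4) and side (285.6,231). The cap's end is at scene (387.4,193.6) and side (366.6,203.8), with the grey ears below it on the robot side. The spout base is at scene (391.4,173) and side (388,189).

```bash
python3 - <<'E'
from h import *
np.set_printoptions(precision=4,suppress=True)
a=robot.camera_model('scene');b=robot.camera_model('side')
print('pivot',plane(a,281.6,242.4,.014),plane(b,285.6,231,.014))
sc=lambda x,y:(226+x/5,215+y/5); sd=lambda x,y:(232+x/5,206+y/5)
for n,p,q in (('Lback',(78,228),(63,440-300)),('Lfront',(195,158),(203,422-300)),('Rback',(138,270),(72,483-300)),('Rfront',(258,198),(217,467-300))):
  print(n,plane(a,*sc(*p),.009),plane(b,*sd(*q),.009))
c=tri([ray(a,387.4,193.6),ray(b,366.6,203.8)]);f=tri([ray(a,391.4,173),ray(b,388,189)])
print('cap',c,'spoutbase',f,'foot scene',plane(a,386,237,0),plane(b,382.5,260,0))
d=c-f;print(np.hypot(*d[:2]),np.arctan2(d[1],d[0]))
E
```

```text
pivot [0.5322 0.1041 0.014 ] [0.5309 0.1077 0.014 ]
Lback [0.423  0.1602 0.009 ] [0.4216 0.1585 0.009 ]
Lfront [0.5002 0.1378 0.009 ] [0.5017 0.1367 0.009 ]
Rback [0.4117 0.1138 0.009 ] [0.4098 0.1131 0.009 ]
Rfront [0.489  0.0897 0.009 ] [0.4891 0.0882 0.009 ]
cap [ 0.6318 -0.152   0.2024] spoutbase [ 0.7108 -0.1296  0.2125] foot scene [ 0.7085 -0.1328  0.    ] [ 0.707  -0.1344  0.    ]
0.0821612558825494 -2.864851785621226
```

Call:
arm_command(
  moves=[
    [[-0.04,-0.025,0.0],[0,0,-0.01],0.09],
    [[-0.08,-0.05,0.0],[0,0,-0.02],0.09],
    [[-0.12,-0.075,0.0],[0,0,-0.03],0.09],
    [[-0.16,-0.1,0.01],[0,0,-0.04],0.09],
    [[-0.2,-0.125,0.02],[0,0,-0.05],0.09],
  ],
)

```text
time: 0.6
tool_pos: [0.3251, 0.3064, 0.2066]
tool_rot: [3.141, 0.0, 2.845]
contact_force: [0.8, 1.1, 0.4]
opening: 0.09
grip_force: 0.0
```

Call:
arm_command(
  moves=[
    [[-0.04,-0.025,0.01],[0,0,0],0.09],
    [[-0.08,-0.05,0.015],[0,0,0],0.085],
    [[-0.12,-0.075,0.02],[0,0,0],0.085],
    [[-0.16,-0.1,0.025],[0,0,0],0.085],
    [[-0.2,-0.125,0.025],[0,0,0],0.085],
  ],
)

```text
time: 1.1
tool_pos: [0.4793, 0.1279, 0.1809]
tool_rot: [-3.141, -0.002, 2.843]
contact_force: [1.2, 0.3, -0.2]
opening: 0.0851
grip_force: 0.0
```

```bash
python3 - <<'E'
from h import *
s=robot.observe();print({k:np.round(v,3).tolist() for k,v in s.items()})
i=robot.read_camera('wrist');m=robot.camera_model('wrist');cv2.imwrite('pics/w1.png',i[:,:,::-1])
np.set_printoptions(precision=4,suppress=True);print(m)
print(proj(m,np.array([.5315,.106,.014])),proj(m,np.array([.478,.12,.009])))
E
```

```text
{'time': 1.1, 'qpos': [0.106, 0.334, 1.672, 0.0, 1.137, -1.167], 'qvel': [-0.822, 0.327, -0.511, 0.002, 0.167, -0.817], 'joint_efforts': [2.745, -43.227, -20.15, -0.213, -0.054, 1.026], 'tool_pos': [0.479, 0.128, 0.181], 'tool_rot': [-3.141, -0.002, 2.843], 'contact_force': [1.177, 0.348, -0.163], 'torque': [0.028, -0.007, -0.008], 'grip_force': 0.0, 'opening': 0.085}
{'fx': 359.80407984145523, 'fy': 359.80407984145523, 'cx': 319.36053328287704, 'cy': 207.09861271406803, 'k1': -0.03754051621088827, 'R': array([[ 0.297 ,  0.9549, -0.0018],
       [ 0.925 , -0.2872,  0.2488],
       [ 0.237 , -0.0756, -0.9686]]), 't': array([-0.2605, -0.4327,  0.2388])}
[317.7956 240.6379] [315.0494 182.6121]
```

View pics/w1.png

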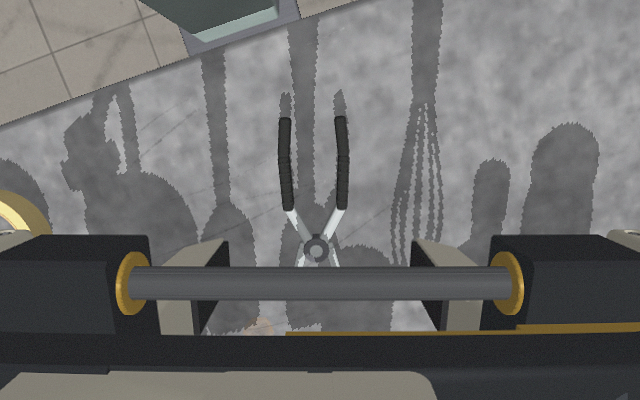

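The wrist view shows the pliers at about (315,190), with the pivot at (316.5,250) and grips at (287,165) and (341,165). The "whisk" is only a shadow. I'll measure the grips by mask with the arm settled.

```bash
cat >>h.py <<'E'
np.set_printoptions(precision=4,suppress=True)
def rel(p,R):
    """shift and rotvec in present tool axes to reach pose p,R"""
    p0,R0=tcp();print('shift',R0.inv().apply(np.array(p)-p0),'turn',(R0.inv()*R).as_rotvec())
E
python3 - <<'E'
from h import *
for k in range(2):
  m=robot.camera_model('wrist');i=robot.read_camera('wrist')
hsv=i.max(2);mk=(hsv<52).astype(np.uint8);mk[230:]=0
n,l,st,c=cv2.connectedComponentsWithStats(mk)
P=[]
for k in range(1,n):
  if st[k,4]>400:
    print(st[k],c[k]);ys,xs=np.where(l==k)
    if 200<c[k,0]<420: P.append(np.array([plane(m,x,y,.014)[:2] for x,y in zip(xs,ys)]))
for p in P:
  w,v=np.linalg.eigh(np.cov(p.T));d=v[:,1];print(p.mean(0),np.arctan2(d[1],d[0]))
g=sum(p.mean(0) for p in P)/len(P)
g=g;piv=plane(m,316.5,250,.018)
print('gripc',g,'sep',P[0].mean(0)-P[1].mean(0),tcp()[0])
# pivot: bright grey circle centre near
cv2.imwrite('pics/w2.png',i[200:290,250:390,::-1].repeat(4,0).repeat(4,1))
E
```

```text
Traceback (most recent call last):
ZeroDivisionError: division by zero
```

```bash
python3 - <<'E'
from h import *
m=robot.camera_model('wrist');i=robot.read_camera('wrist')
P=[]
print(i[160,275:300:2].max(1), i.max(2)[100:225,250:400].min())
mk=(cv2.medianBlur(i,3).max(2)<70).astype(np.uint8);mk[230:]=0;mk[:90]=0
n,l,st,c=cv2.connectedComponentsWithStats(mk)
for k in range(1,n):
  if st[k,4]>150:
    print(st[k],c[k]);ys,xs=np.where(l==k)
    if 200<c[k,0]<420: P.append(np.array([plane(m,x,y,.014)[:2] for x,y in zip(xs,ys)]))
for p in P:
  w,v=np.linalg.eigh(np.cov(p.T));d=v[:,1];print(p.mean(0),np.arctan2(d[1],d[0]))
print('sep',P[0].mean(0)-P[1].mean(0),tcp()[0])
cv2.imwrite('pics/w2.png',i[200:290,250:390,::-1].repeat(4,0).repeat(4,1))
E
```

```text
[170 147  49  58  56  62  47  35 100 143 143  92  98] 17
[ 334  115   15   93 1050] [341.5857 160.9362]
[ 278  116   16   94 1098] [284.9089 162.0583]
[0.4608 0.1541] 2.8696175549362013
[0.4465 0.105 ] 2.864471801531438
sep [0.0143 0.0491] [0.4788 0.129  0.1811]
```

View pics/w2.png

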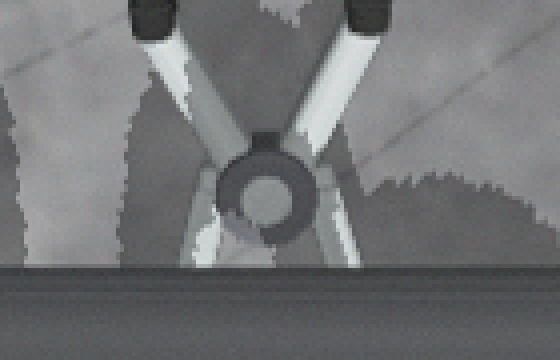

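The close crop shows the pivot bolt at (316.5,250) in the full image, with both levers symmetric about it.

```bash
python3 - <<'E'
from h import *
m=robot.camera_model('wrist')
p=plane(m,316.5,250,.018)[:2];g=np.array([.4537,.1296]);d=p-g
print(p,np.arctan2(*d[::-1]),np.linalg.norm(d))
y=-.284;x=np.array([np.cos(y),np.sin(y)]);gp=p-.056*x;print(gp)
rel(np.r_[gp,.004],Ro.from_euler('xyz',[np.pi,0,y+np.pi]))
E
```

```text
[0.5324 0.109 ] -0.25562612343442814 0.08134017704722536
[0.4786 0.1247]
shift [-0.0014 -0.0041  0.1771] turn [-0.0002 -0.0016 -0.0164]
```

Call:
arm_command(
  moves=[
    [[-0.001,-0.004,0.04],[0,0,-0.02],0.085],
    [[-0.001,-0.004,0.08],[0,0,-0.025],0.085],
    [[-0.001,-0.004,0.12],[0,0,-0.025],0.085],
    [[-0.001,-0.004,0.15],[0,0,-0.025],0.085],
    [[-0.001,-0.004,0.168],[0,0,-0.025],0.085],
  ],
)

```text
time: 1.8
tool_pos: [0.4761, 0.127, 0.0116]
tool_rot: [-3.14, -0.004, 2.871]
contact_force: [1.1, -0.5, 0.2]
opening: 0.085
grip_force: 0.0
```

Call:
arm_command(
  moves=[
    [[0,0,0.004],[0,0,0],0.075],
    [[0,0,0.008],[0,0,0],0.065],
    [[0,0,0.009],[0,0,0],0.056],
    [[0,0,0.009],[0,0,0],0.056],
    [[0,0,0.009],[0,0,0],0.056],
  ],
  squeeze=40,
)

```text
time: 2.3
tool_pos: [0.479, 0.1258, 0.0055]
tool_rot: [3.141, 0.001, 2.869]
contact_force: [0.3, -0.3, -0.9]
opening: 0.0562
grip_force: 8.1
```

Call:
arm_command(
  moves=[
    [[0,0,-0.02],[0,0,0],0.056],
    [[0,0,-0.06],[0,0,0],0.056],
    [[0,0,-0.11],[0,0,0],0.056],
    [[0,0,-0.16],[0,0,0],0.056],
    [[0,0,-0.2],[0,0,0],0.056],
  ],
)

```text
time: 2.8
tool_pos: [0.4789, 0.1256, 0.2082]
tool_rot: [3.14, 0.003, 2.869]
contact_force: [0.6, 0.6, -2.2]
opening: 0.0563
grip_force: 8.2
```

```bash
cat >>h.py <<'E'
az=-2.885;F=np.array([np.cos(az),np.sin(az),0]);U=np.array([0,0,1.])
A=np.array([.7085,-.132,0]);t35=np.radians(35)
CZ=F*np.sin(t35)+U*np.cos(t35);CO=A+.074*F+.193*U
def clip(psi=0):
    cx=-(F*np.cos(t35)-U*np.sin(t35));cx=Ro.from_rotvec(CZ*psi).apply(cx);return cx,np.cross(CZ,cx),CZ
def toolR(psi=0):
    cx,cy,cz=clip(psi);return Ro.from_matrix(np.c_[-cx,cy,-cz])
E
python3 - <<'E'
from h import *
s=robot.observe();print(s['grip_force'],s['opening'])
m=robot.camera_model('wrist');p0,R0=tcp();
Rc=m['R']@R0.as_matrix();tc=m['R']@p0+m['t'];print('cam in tool',-Rc.T@tc)
cx,cy,cz=clip();ears=CO-.033*cx;print('ears',ears)
Rw=toolR();print('Rw euler',Rw.as_euler('xyz'))
for h in(.1,.14):
  for sx in(-.04,0.,.04):
    P=ears+h*cz+.06*cy+sx*cx
    mm=dict(m);mm['R']=Rc@Rw.inv().as_matrix();mm['t']=tc-mm['R']@P
    print(h,sx,P,proj(mm,ears),proj(mm,CO))
P=ears+.14*cz+.06*cy+.02*cx
rel(P,Rw)
E
```

```text
8.187280297279358 0.05628424015904912
cam in tool [ 0.0656 -0.0004 -0.1574]
ears [ 0.6108 -0.1576  0.1741]
Rw euler [-3.1416  0.6109 -2.885 ]
0.1 -0.04 [ 0.5084 -0.1225  0.233 ] [241.7859 258.3111] [244.1324 297.2038]
0.1 0.0 [ 0.5401 -0.1142  0.256 ] [238.8466 207.8162] [241.2787 249.7446]
0.1 0.04 [ 0.5718 -0.1058  0.2789] [235.8176 153.4687] [238.3224 198.5883]
0.14 -0.04 [ 0.4862 -0.1283  0.2658] [251.2993 240.8199] [253.0888 275.5566]
0.14 0.0 [ 0.5179 -0.12    0.2888] [249.0707 196.152 ] [250.9138 233.2088]
0.14 0.04 [ 0.5496 -0.1117  0.3117] [246.786  148.5656] [248.6746 188.038 ]
shift [-0.1182 -0.2176 -0.0919] turn [-0.1612 -0.593  -0.5129]
```

```bash
python3 - <<'E'
from h import *
cx,cy,cz=clip();rel(CO-.033*cx+.1*cz+.065*cy+.03*cx,toolR())
E
```

```text
shift [-0.1424 -0.1976 -0.0648] turn [-0.1612 -0.593  -0.5129]
```

Call:
arm_command(
  moves=[
    [[-0.01,-0.035,-0.03],[-0.025,-0.09,-0.08],0.056],
    [[-0.035,-0.07,-0.06],[-0.05,-0.18,-0.16],0.056],
    [[-0.065,-0.105,-0.065],[-0.075,-0.27,-0.235],0.056],
    [[-0.09,-0.14,-0.065],[-0.1,-0.37,-0.315],0.056],
    [[-0.115,-0.17,-0.065],[-0.125,-0.46,-0.4],0.056],
  ],
)

```text
time: 3.3
tool_pos: [0.5376, -0.0547, 0.2704]
tool_rot: [3.1, 0.438, -3.046]
contact_force: [1.2, 0.0, -2.1]
opening: 0.0565
grip_force: 8.2
```

```bash
python3 - <<'E'
from h import *
cx,cy,cz=clip();print(tcp()[0]);rel(CO-.033*cx+.1*cz+.065*cy+.03*cx,toolR())
E
```

```text
[ 0.5376 -0.0547  0.2704]
shift [-0.0195 -0.0508  0.0039] turn [-0.0396 -0.1697 -0.1432]
```

Call:
arm_command(
  moves=[
    [[-0.005,-0.01,0.001],[-0.01,-0.06,-0.05],0.056],
    [[-0.01,-0.025,0.002],[-0.02,-0.12,-0.1],0.056],
    [[-0.015,-0.04,0.004],[-0.035,-0.15,-0.13],0.056],
    [[-0.02,-0.045,0.004],[-0.035,-0.15,-0.13],0.056],
    [[-0.02,-0.045,0.004],[-0.035,-0.15,-0.13],0.056],
  ],
)

```text
time: 3.8
tool_pos: [0.5628, -0.0963, 0.2725]
tool_rot: [3.133, 0.586, -2.907]
contact_force: [-0.1, 0.8, -1.9]
opening: 0.0565
grip_force: 8.3
```

```bash
python3 - <<'E'
from h import *
s=robot.observe();print(s['tool_pos'],s['tool_rot'],s['qpos'])
m=robot.camera_model('wrist');i=robot.read_camera('wrist')
np.savez('v1.npz',i=i,**m)
cx,cy,cz=clip();print(proj(m,CO),proj(m,CO-.033*cx),proj(m,CO-.033*cx+.02*cy))
cv2.imwrite('pics/w3.png',i[:,:,::-1])
E
```

```text
[ 0.5628 -0.0963  0.2725] [ 3.1331  0.5861 -2.9069] [-0.5269  0.1492  1.8076  0.5566  0.8244 -2.644 ]
[224.0479 216.0759] [220.5632 171.712 ] [248.144  171.1642]
```

View pics/w3.png

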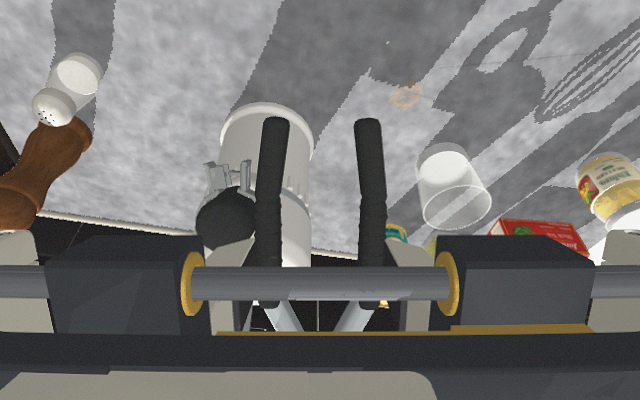

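The wrist view shows the black cap at about (226,217). The two grey ears are above it, the fixed one near (212,175) and the swinging one near (246,172), so the clip is nearly unturned. I'll zoom in to measure.

```bash
python3 - <<'E'
import numpy as np,cv2
i=np.load('v1.npz')['i'];c=i[145:250,180:285,::-1]
cv2.imwrite('pics/w4.png',cv2.resize(c,None,fx=5.6,fy=5.6,interpolation=cv2.INTER_CUBIC))
E
```

```text
(no output)
```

View pics/w4.png

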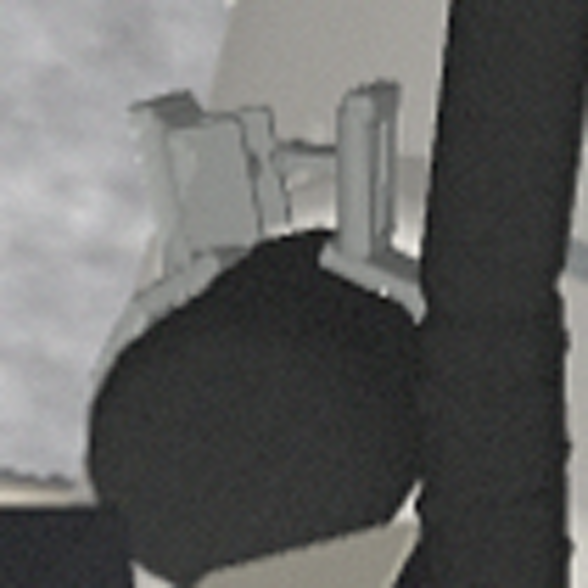

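The zoom shows the fixed ear on the left, its outer edge running from crop (140,108) to (178,250) and leaning. The swinging ear is on the right, upright, its near face at crop columns 340-375 and its outer face out to 398. I'll compare projections for different clip turns.

```bash
python3 - <<'E'
from h import *
d=np.load('v1.npz');m={k:d[k] for k in d.files if k!='i'}
cr=lambda X:((proj(m,X)-[180,145])*5.6).round(0)
a=np.array([-44.,9.5])-[23.5,0]
rot=lambda p,t:np.array([np.cos(t)*p[0]-np.sin(t)*p[1],np.sin(t)*p[0]+np.cos(t)*p[1]])
for psi in(-.2,-.1,0,.1,.2):
  cx,cy,cz=clip(psi);C=lambda x,y,z:CO+(x*cx+y*cy+z*cz)/1e3
  print('psi',psi,'fixed',[cr(C(x,-9.5,z)) for x,z in((-44,9),(-23,9),(-44,-9),(-23,-9))])
  sw=lambda x:rot(np.array([x-23.5,9.5]),-.19)+[23.5,0]
  print('   swing',[cr(C(*sw(x),z)) for x,z in((-44,9),(-23,9),(-44,-9),(-23,-9))])
print('cap ctr z7,20',cr(CO+.007*CZ),cr(CO+.02*CZ))
E
```

```text
psi -0.2 fixed [array([195.,  62.]), array([175., 227.]), array([234.,  50.]), array([215., 206.])]
   swing [array([445., 132.]), array([390., 287.]), array([467., 116.]), array([416., 261.])]
psi -0.1 fixed [array([159.,  65.]), array([157., 232.]), array([201.,  53.]), array([198., 210.])]
   swing [array([413., 110.]), array([375., 271.]), array([438.,  95.]), array([402., 246.])]
psi 0 fixed [array([124.,  72.]), array([139., 239.]), array([168.,  60.]), array([181., 217.])]
   swing [array([380.,  91.]), array([359., 256.]), array([407.,  77.]), array([387., 232.])]
psi 0.1 fixed [array([90., 82.]), array([122., 248.]), array([136.,  69.]), array([165., 225.])]
   swing [array([345.,  75.]), array([341., 243.]), array([374.,  63.]), array([370., 220.])]
psi 0.2 fixed [array([58., 95.]), array([106., 258.]), array([106.,  82.]), array([150., 235.])]
   swing [array([309.,  63.]), array([322., 231.]), array([341.,  52.]), array([352., 209.])]
cap ctr z7,20 [232. 411.] [204. 438.]
```

```bash
python3 - <<'E'
from h import *
d=np.load('v1.npz');m={k:d[k] for k in d.files if k!='i'};i=d['i']
th=np.linspace(0,2*np.pi,720)
q=np.array([proj(m,A+.058*np.array([np.cos(t),np.sin(t),0])) for t in th])
print('model foot: left',q[:,0].min(),'right',q[:,0].max(),'top',q[:,1].min())
for r in(112,125,135): print(r,''.join(f'{v:4d}' for v in i[r,212:236].min(1)),'|',''.join(f'{v:4d}' for v in i[r,290:322].min(1)))
print('col265',i[95:115,255].min(1))
for r in (112,125,135):
  b=q[np.abs(q[:,1]-r)<2];print(r,b[:,0].min(),b[:,0].max())
s=robot.observe();print(s['tool_pos'],s['tool_rot'],d['R']@s['tool_pos']+d['t'])
m2=robot.camera_model('wrist');print(proj(m,CO),proj(m2,CO))
E
```

```text
model foot: left 215.95225009408276 right 309.23796349615907 top 96.79533324329931
112  167 171 170 169 171 169 172 169 174 175 175 174 173 173 172 169 173 172 134 117 135 143 145 150 |  178 172 163 165 165 159 122 105 108 106 110 111 111 109 117 115 113 113 108 111 107 108 104 103 105 107 107 106 106 109 109 111
125  175 178 179 174 178 171 168 169 165 169 163 162 207 219 219 218 214 170 146 145 144 146 148 145 |  167 168 163 164 161 162 165 183 186 195 203 203 199 201 197 184 171 160 136 109 115 109 116 114 118 122 118 117 121 116 116 114
135  173 178 180 179 176 177 171 166 194 228 236 222 165 139 142 142 145 146 145 146 145 148 147 146 |  166 164 162 161 163 165 165 166 167 161 161 163 165 161 162 172 191 200 198 198 197 181 147 116 119 115 117 114 123 177 175 172
col265 [ 98  99  96 100  99  99  93 131 153 154 155 176 189 193 192 194 194 181
 163 149]
112 221.19776726142453 298.7551838322906
125 216.2152423878639 307.0009276459889
135 216.0430065532761 309.1891052916984
[ 0.5625 -0.0954  0.2724] [ 3.1327  0.5859 -2.9057] [0.0013 0.0253 0.1692]
[224.0479 216.0759] [222.6648 216.2076]
```

```bash
cat >>h.py <<'E'
JT=np.array([-.098,0,-.0035])
def work(psi,dx,dy,dz,lat=.003):
    """TCP pose with jaw point at ears + (dx,dy,dz) in clip axes; lat: lateral correction of the clip"""
    cx,cy,cz=clip(psi);J=CO+lat*clip(0)[1]-.033*cx+dx*cx+dy*cy+dz*cz;R=toolR(psi);return J-R.apply(JT),R
E
python3 - <<'E'
from h import *
for w in((.1,-.045,.005,.09),(.1,-.045,.005,0)):
  p=work(*w);print(p[0]);rel(*p)
E
```

```text
[ 0.4522 -0.2092  0.1631]
shift [ 0.1719 -0.0849  0.0163] turn [-0.0016 -0.0251 -0.1172]
[ 0.5022 -0.1961  0.0894]
shift [ 0.1697 -0.0847  0.1062] turn [-0.0016 -0.0251 -0.1172]
```

Call:
arm_command(
  moves=[
    [[0.035,0,0],[0,0,0],0.0565],
    [[0.075,-0.02,0],[0,-0.01,-0.03],0.0565],
    [[0.115,-0.045,0.005],[0,-0.02,-0.06],0.0565],
    [[0.15,-0.07,0.01],[0,-0.025,-0.09],0.0565],
    [[0.171,-0.085,0.02],[0,-0.025,-0.115],0.0565],
  ],
)

```text
time: 4.35
tool_pos: [0.4858, -0.1863, 0.2003]
tool_rot: [-3.089, 0.539, -2.812]
contact_force: [0.6, 1.6, -1.1]
opening: 0.0568
grip_force: 8.1
```

```bash
python3 - <<'E'
from h import *
s=robot.observe();print(s['tool_pos'],s['qpos'],s['contact_force'])
rel(*work(.1,-.045,.005,0))
E
```

```text
[ 0.4858 -0.1863  0.2003] [-0.7948  0.1903  1.9611  0.658   0.8022 -3.1025] [ 0.6449  1.6375 -1.1267]
shift [ 0.0464 -0.0091  0.1021] turn [-0.0098 -0.0705 -0.0369]
```

Joint 6 is at its limit in this grasp. I'll put the pliers down at a free spot and regrasp them turned by half a turn, which also puts the wrist camera on the jaw side.

```bash
python3 - <<'E'
from h import *
a=robot.camera_model('scene')
for n,u,v in(('tape',367,313),('tapeTop',367,292),('lemon',418,303),('glass',311,219),('glassR',325,214)):print(n,plane(a,u,v,0))
rel([.45,.02,.2],Ro.from_euler('xyz',[np.pi,0,np.pi]))
rel([.45,.02,.0045],Ro.from_euler('xyz',[np.pi,0,np.pi]))
E
```

```text
tape [ 0.4238 -0.2031  0.    ]
tapeTop [ 0.4864 -0.1747  0.    ]
lemon [ 0.5124 -0.298  -0.    ]
glass [ 0.6793  0.0949 -0.    ]
glassR [0.7212 0.0702 0.    ]
shift [-0.0281  0.2074  0.0061] turn [0.0376 0.5425 0.3071]
shift [0.0723 0.2163 0.1737] turn [0.0376 0.5425 0.3071]
```

Call:
arm_command(
  moves=[
    [[0.0,0.04,0.0],[0.007,0.108,0.061],0.0565],
    [[-0.005,0.085,0.0],[0.015,0.216,0.122],0.0565],
    [[-0.012,0.13,0.0],[0.022,0.325,0.184],0.0565],
    [[-0.02,0.17,0.0],[0.03,0.434,0.245],0.0565],
    [[-0.028,0.207,0.006],[0.038,0.542,0.307],0.0565],
  ],
)

```text
time: 4.85
tool_pos: [0.458, -0.0309, 0.2002]
tool_rot: [3.12, 0.148, -3.051]
contact_force: [0.5, -0.3, -1.6]
opening: 0.0563
grip_force: 8.0
```

```bash
python3 - <<'E'
from h import *
robot.read_camera('wrist')
print(tcp()[0],robot.observe()['tool_rot']);rel([.45,.02,.0045],Ro.from_euler('xyz',[np.pi,0,np.pi]))
E
```

```text
[ 0.4584 -0.0254  0.2005] [ 3.116   0.1447 -3.0554]
shift [0.0327 0.041  0.1944] turn [0.0318 0.1435 0.0878]
```

Call:
arm_command(
  moves=[
    [[0.01,0.02,0.03],[0.016,0.072,0.044],0.0565],
    [[0.032,0.041,0.07],[0.03,0.14,0.085],0.0565],
    [[0.032,0.041,0.11],[0.03,0.14,0.085],0.0565],
    [[0.032,0.041,0.145],[0.03,0.14,0.085],0.0565],
    [[0.032,0.041,0.165],[0.03,0.14,0.085],0.0565],
  ],
)

```text
time: 5.4
tool_pos: [0.4462, 0.0132, 0.0301]
tool_rot: [3.14, 0.007, -3.13]
contact_force: [0.8, 0.0, -1.2]
opening: 0.0564
grip_force: 8.0
```

```bash
python3 - <<'E'
from h import *
robot.read_camera('wrist')
print(tcp()[0],robot.observe()['tool_rot']);rel([.45,.02,.0045],Ro.from_euler('xyz',[np.pi,0,np.pi]))
E
```

```text
[0.4454 0.0132 0.0284] [ 3.1397  0.004  -3.1309]
shift [-0.0046  0.0068  0.024 ] turn [0.0019 0.004  0.0107]
```

Call:
arm_command(
  moves=[
    [[0,0,0.012],[0.002,0.004,0],0.0565],
    [[0,0,0.02],[0.002,0.004,0],0.0565],
    [[0,0,0.0235],[0.002,0.004,0],0.0565],
    [[0,0,0.0235],[0.002,0.004,0],0.0565],
    [[0,0,0.0235],[0.002,0.004,0],0.062],
  ],
)

```text
time: 5.95
tool_pos: [0.4468, 0.0114, 0.0093]
tool_rot: [-3.141, 0.005, -3.134]
contact_force: [0.7, -1.1, -1.3]
opening: 0.0598
grip_force: 6.9
```

Call:
arm_command(
  moves=[
    [[0,0,0],[0,0,0],0.085],
    [[0,0,0],[0,0,0],0.085],
    [[0,0,-0.02],[0,0,0],0.085],
    [[0,0,-0.06],[0,0,0],0.085],
    [[0,0,-0.1],[0,0,0],0.085],
  ],
)

```text
time: 6.45
tool_pos: [0.4455, 0.0116, 0.1098]
tool_rot: [-3.141, 0.003, -3.134]
contact_force: [0.7, -0.1, 0.5]
opening: 0.0846
grip_force: 0.0
```

Call:
arm_command(
  moves=[
    [[0,0,0],[0,0,-0.14],0.085],
    [[0,0,0],[0,0,-0.29],0.085],
    [[0,0,0],[0,0,-0.44],0.085],
    [[0,0,0],[0,0,-0.59],0.085],
    [[0,0,0],[0,0,-0.74],0.085],
  ],
)

```text
time: 6.95
tool_pos: [0.4462, 0.0115, 0.1091]
tool_rot: [-3.138, 0.003, -2.388]
contact_force: [0.3, -0.2, -0.6]
opening: 0.0849
grip_force: 0.0
```

```bash
python3 - <<'E'
from h import *
s=robot.observe();print(s['tool_pos'],s['tool_rot'],s['qpos'])
E
```

```text
[0.4462 0.0115 0.1091] [-3.1377  0.0029 -2.3878] [-0.1462  0.3423  1.8999 -0.0002  0.8945 -2.4707]
```

Call:
arm_command(
  moves=[
    [[0,0,-0.02],[0,0,0.15],0.085],
    [[0,0,-0.04],[0,0,0.3],0.085],
    [[0,0,-0.06],[0,0,0.45],0.085],
    [[0,0,-0.07],[0,0,0.6],0.085],
    [[0,0,-0.07],[0,0,0.75],0.085],
  ],
)

```text
time: 7.45
tool_pos: [0.4467, 0.0114, 0.1806]
tool_rot: [-3.14, 0.008, 3.133]
contact_force: [0.5, 0.2, -0.5]
opening: 0.0849
grip_force: 0.0
```

Call:
arm_command(
  moves=[
    [[0,0,0],[0,0,0.15],0.085],
    [[0,0,0],[0,0,0.3],0.085],
    [[0,0,0],[0,0,0.45],0.085],
    [[0,0,0],[0,0,0.6],0.085],
    [[0,0,0],[0,0,0.75],0.085],
  ],
)

```text
time: 7.95
tool_pos: [0.4457, 0.0116, 0.179]
tool_rot: [3.139, 0.004, 2.383]
contact_force: [-0.1, 0.1, -0.0]
opening: 0.085
grip_force: 0.0
```

Call:
arm_command(
  moves=[
    [[0,0,0],[0,0,0.15],0.085],
    [[0,0,0],[0,0,0.3],0.085],
    [[0,0,0],[0,0,0.45],0.085],
    [[0,0,0],[0,0,0.6],0.085],
    [[0,0,0],[0,0,0.75],0.085],
  ],
)

```text
time: 8.45
tool_pos: [0.4457, 0.0116, 0.179]
tool_rot: [3.137, 0.001, 1.633]
contact_force: [0.1, 0.8, 0.5]
opening: 0.0851
grip_force: 0.0
```

Call:
arm_command(
  moves=[
    [[0,0,0],[0,0,0.15],0.085],
    [[0,0,0],[0,0,0.3],0.085],
    [[0,0,0],[0,0,0.45],0.085],
    [[0,0,0],[0,0,0.6],0.085],
    [[0,0,0],[0,0,0.75],0.085],
  ],
)

```text
time: 8.95
tool_pos: [0.4457, 0.0115, 0.179]
tool_rot: [3.138, -0.002, 0.883]
contact_force: [-0.2, -0.4, -0.3]
opening: 0.0853
grip_force: 0.0
```

Call:
arm_command(
  moves=[
    [[0,0,0],[0,0,0.15],0.085],
    [[0,0,0],[0,0,0.3],0.085],
    [[0,0,0],[0,0,0.45],0.085],
    [[0,0,0],[0,0,0.6],0.085],
    [[0,0,0],[0,0,0.75],0.085],
  ],
)

```text
time: 9.45
tool_pos: [0.4458, 0.0116, 0.179]
tool_rot: [3.14, -0.004, 0.133]
contact_force: [0.5, 0.4, -0.4]
opening: 0.0852
grip_force: 0.0
```

```bash
python3 - <<'E'
from h import *
robot.read_camera('wrist');robot.read_camera('wrist')
s=robot.observe();print(s['tool_pos'],s['tool_rot'],s['qpos'])
m=robot.camera_model('wrist');i=robot.read_camera('wrist')
cv2.imwrite('pics/w5.png',i[:,:,::-1])
rel([.447,.0115,.0055],Ro.from_euler('xyz',[np.pi,0,0]))
print(proj(m,np.array([.503,.0115,.018])))
E
```

```text
[0.4457 0.0116 0.179 ] [ 3.1402 -0.0042  0.1379] [-0.1461  0.2452  1.8067 -0.0002  1.0851  1.2869]
shift [ 0.0005 -0.      0.1734] turn [ 0.0011 -0.0042  0.1425]
[327.8339 127.3742]
```

View pics/w5.png

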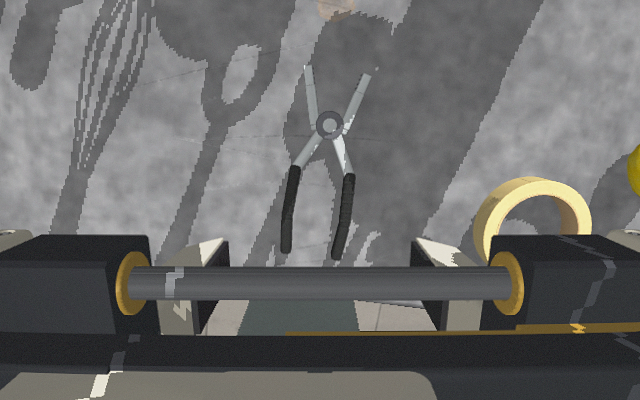

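The wrist camera now looks from the jaw side. The pivot is at (329.5,125), with jaw tips at (307,67) and (368,74), so the pliers lie as expected.

```bash
python3 - <<'E'
from h import *
m=robot.camera_model('wrist')
p=plane(m,329.5,125,.018);t=(plane(m,307,67,.012)+plane(m,368,74,.012))/2
d=t-p;y=np.arctan2(d[1],d[0]);print(p,t,y)
y=0.
rel(np.r_[p[:2]-.056*np.array([np.cos(y),np.sin(y)]),.0045],Ro.from_euler('xyz',[np.pi,0,y]))
E
```

```text
[0.5052 0.0106 0.018 ] [0.5512 0.0104 0.012 ] -0.006022545921043138
shift [0.0026 0.0011 0.1744] turn [ 0.0011 -0.0042  0.1425]
```

Call:
arm_command(
  moves=[
    [[0.002,0.001,0.04],[0.001,-0.004,0.1],0.085],
    [[0.002,0.001,0.08],[0.001,-0.004,0.143],0.085],
    [[0.002,0.001,0.12],[0.001,-0.004,0.143],0.085],
    [[0.002,0.001,0.15],[0.001,-0.004,0.143],0.085],
    [[0.002,0.001,0.168],[0.001,-0.004,0.143],0.085],
  ],
)

```text
time: 10.1
tool_pos: [0.4474, 0.0109, 0.0086]
tool_rot: [-3.141, 0.003, 0.001]
contact_force: [0.4, 0.4, 0.2]
opening: 0.0848
grip_force: 0.0
```

Call:
arm_command(
  moves=[
    [[0,0,0.004],[0,0,0],0.075],
    [[0,0,0.007],[0,0,0],0.065],
    [[0,0,0.007],[0,0,0],0.0565],
    [[0,0,0.007],[0,0,0],0.0565],
    [[0,0,0.007],[0,0,0],0.0565],
  ],
)

```text
time: 10.6
tool_pos: [0.449, 0.0107, 0.0045]
tool_rot: [3.141, -0.001, -0.003]
contact_force: [-0.6, -0.8, 2.7]
opening: 0.057
grip_force: 8.8
```

Call:
arm_command(
  moves=[
    [[0,0,-0.02],[0,0,0],0.0565],
    [[0,0,-0.06],[0,0,0],0.0565],
    [[0,0,-0.1],[0,0,0],0.0565],
    [[0,0,-0.14],[0,0,0],0.0565],
    [[0,0,-0.16],[0,0,0],0.0565],
  ],
)

```text
time: 11.1
tool_pos: [0.4498, 0.0107, 0.1675]
tool_rot: [3.141, -0.006, -0.003]
contact_force: [0.7, -0.8, -2.2]
opening: 0.0568
grip_force: 7.7
```

```bash
python3 - <<'E'
from h import *
import re
s=open('h.py').read()
s=s.replace("JT=np.array([-.098","JT=np.array([.098").replace("np.c_[-cx,cy,-cz]","np.c_[cx,-cy,-cz]")
open('h.py','w').write(s)
E
python3 - <<'E'
from h import *
m=robot.camera_model('wrist');i=robot.read_camera('wrist');p,R=tcp()
for w in((.1,-.06,.005,.1),(.1,-.05,.005,.05),(.1,-.045,.005,0)):
  q=work(*w);print(q[0]);rel(*q)
cv2.imwrite('pics/w6.png',i[:,:,::-1]);print(proj(m,p+R.apply([.098,0,-.0035])),proj(m,p+R.apply([.056,0,-.0125])))
E
```

```text
[ 0.4352 -0.2152  0.1628]
shift [-0.015   0.2257  0.0067] turn [ 0.0518  0.6034 -0.3477]
[ 0.4706 -0.2049  0.1275]
shift [0.02   0.2153 0.0423] turn [ 0.0518  0.6034 -0.3477]
[ 0.5022 -0.1961  0.0894]
shift [0.0512 0.2063 0.0806] turn [ 0.0518  0.6034 -0.3477]
[318.6726  27.5023] [318.7186 137.9156]
```

Call:
arm_command(
  moves=[
    [[0,0.035,0],[0.01,0.12,-0.07],0.0565],
    [[0,0.08,0],[0.02,0.24,-0.14],0.0565],
    [[-0.005,0.125,0.005],[0.03,0.36,-0.21],0.0565],
    [[-0.01,0.17,0.005],[0.04,0.48,-0.28],0.0565],
    [[-0.015,0.225,0.007],[0.052,0.603,-0.348],0.0565],
  ],
)

```text
time: 11.65
tool_pos: [0.4416, -0.1235, 0.1575]
tool_rot: [-3.127, -0.395, 0.236]
contact_force: [0.0, 0.3, -1.4]
opening: 0.0565
grip_force: 7.8
```

```bash
python3 - <<'E'
from h import *
robot.read_camera('wrist')
s=robot.observe();print(s['tool_pos'],s['qpos'],s['contact_force'])
rel(*work(.1,-.06,.005,.03))
E
```

```text
[ 0.4412 -0.1264  0.1568] [-0.6721  0.1645  2.0758  0.4924  0.7218  0.3113] [ 0.7382 -1.802  -3.1505]
shift [-0.0077  0.0847  0.0516] turn [-0.0143  0.214  -0.1144]
```

Call:
arm_command(
  moves=[
    [[-0.005,0.02,0.005],[-0.003,0.07,-0.035],0.0565],
    [[-0.008,0.04,0.015],[-0.006,0.14,-0.07],0.0565],
    [[-0.008,0.06,0.03],[-0.01,0.2,-0.1],0.0565],
    [[-0.008,0.08,0.045],[-0.014,0.214,-0.114],0.0565],
    [[-0.008,0.085,0.05],[-0.014,0.214,-0.114],0.0565],
  ],
)

```text
time: 12.2
tool_pos: [0.4732, -0.2036, 0.1049]
tool_rot: [3.081, -0.602, 0.364]
contact_force: [-0.2, 0.3, -1.8]
opening: 0.0564
grip_force: 7.8
```

```bash
python3 - <<'E'
from h import *
for k in range(3): robot.read_camera('wrist')
s=robot.observe();print(s['tool_pos'],s['qpos'],s['contact_force'])
rel(*work(.1,-.06,.005,.03))
m=robot.camera_model('wrist');i=robot.read_camera('wrist');np.savez('v2.npz',i=i,**m)
p,R=tcp();print(proj(m,p+R.apply([.098,0,-.0035])),proj(m,p+R.apply([.056,0,-.0125])))
cx,cy,cz=clip(.1);print(proj(m,CO+.003*cy-.033*cx))
cv2.imwrite('pics/w7.png',cv2.resize(i[0:200,180:460,::-1],None,fx=2.8,fy=2.8))
E
```

```text
[ 0.4733 -0.2008  0.1067] [-0.891   0.3677  2.1068  1.0091  0.6619 -0.4892] [ 0.5625  1.0092 -0.5732]
shift [-0.0014  0.0041  0.0009] turn [-0.0037  0.0051 -0.0087]
[317.8636  29.5622] [318.0304 138.3529]
[336.0471 -92.7973]
```

View pics/w7.png

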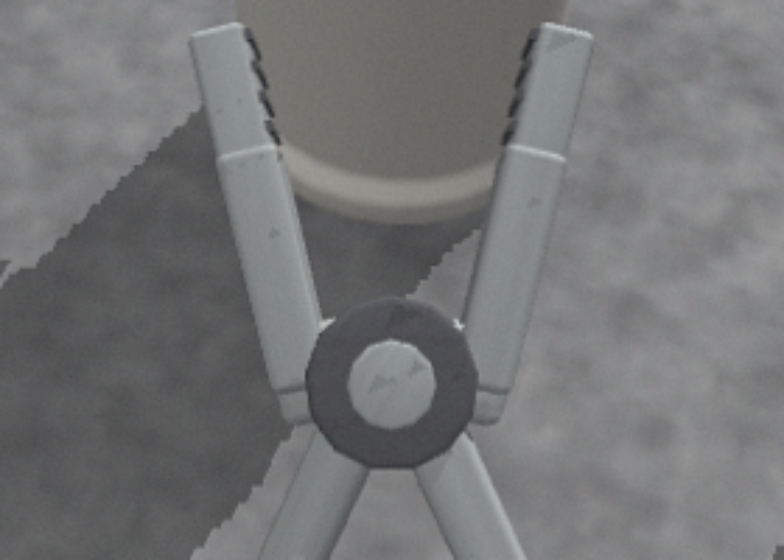

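The view shows the jaws well: tips at crop row 30, pads down to row 150, jaw midline at column 390 (319 in the full image). The filter body lies behind and the clip is still out of view, so I'll creep forward above the ears.

```bash
python3 - <<'E'
from h import *
m=robot.camera_model('wrist');p0,R0=tcp();Rc=m['R']@R0.as_matrix();tc=m['R']@p0+m['t']
cx,cy,cz=clip(.1);E=CO+.003*cy
for dx,dz in((-.02,.03),(-.01,.03),(0,.03),(-.02,.02)):
  P,R=work(.1,dx,.005,dz);mm=dict(m);mm['R']=Rc@R.inv().as_matrix();mm['t']=tc-mm['R']@P
  print(dx,dz,[proj(mm,E+x*cx+y*cy+.009*cz).round(0) for x,y in((-.044,-.0095),(-.044,.022),(-.023,-.0095),(-.023,.018))])
  rel(P,R)
E
```

```text
-0.02 0.03 [array([351.,  21.]), array([281.,  21.]), array([352., -30.]), array([289., -30.])]
shift [0.0381 0.0039 0.001 ] turn [-0.0031  0.0046 -0.0075]
-0.01 0.03 [array([351.,  45.]), array([281.,  45.]), array([351.,  -6.]), array([289.,  -6.])]
shift [0.0481 0.0039 0.001 ] turn [-0.0031  0.0046 -0.0075]
0 0.03 [array([350.,  68.]), array([282.,  68.]), array([351.,  19.]), array([290.,  19.])]
shift [0.0581 0.0038 0.0009] turn [-0.0031  0.0046 -0.0075]
-0.02 0.02 [array([353.,  15.]), array([278.,  15.]), array([354., -40.]), array([287., -40.])]
shift [0.0382 0.004  0.011 ] turn [-0.0031  0.0046 -0.0075]
```

Call:
arm_command(
  moves=[
    [[0.01,0.002,0],[-0.003,0.005,-0.007],0.0565],
    [[0.02,0.004,0],[-0.003,0.005,-0.007],0.0565],
    [[0.03,0.004,0],[-0.003,0.005,-0.007],0.0565],
    [[0.04,0.004,0],[-0.003,0.005,-0.007],0.0565],
    [[0.046,0.004,0],[-0.003,0.005,-0.007],0.0565],
  ],
)

```text
time: 12.9
tool_pos: [0.5114, -0.1909, 0.1351]
tool_rot: [3.068, -0.61, 0.381]
contact_force: [0.4, -0.4, -0.9]
opening: 0.0566
grip_force: 7.8
```

```bash
python3 - <<'E'
from h import *
for k in range(3): robot.read_camera('wrist')
s=robot.observe();print(s['tool_pos'],s['contact_force'])
rel(*work(.1,-.012,.005,.03))
m=robot.camera_model('wrist');i=robot.read_camera('wrist');np.savez('v3.npz',i=i,**m)
cx,cy,cz=clip(.1);E=CO+.003*cy
print([proj(m,E+x*cx+y*cy+z*cz).round(0) for x,y,z in((-.044,-.0095,.009),(-.044,.022,.009),(-.023,-.0095,.009),(-.023,.018,.009),(-.044,-.0095,-.009),(-.044,.022,-.009))])
cv2.imwrite('pics/w8.png',cv2.resize(i[0:130,230:410,::-1],None,fx=4.4,fy=4.4))
E
```

```text
[ 0.5107 -0.1912  0.1341] [-0.6936 -0.1439 -1.8112]
shift [-0.0005 -0.0008  0.0012] turn [ 0.0016 -0.0017  0.0015]
[array([349.,  42.]), array([280.,  42.]), array([350.,  -8.]), array([288.,  -8.]), array([346.,  49.]), array([284.,  49.])]
```

View pics/w8.png

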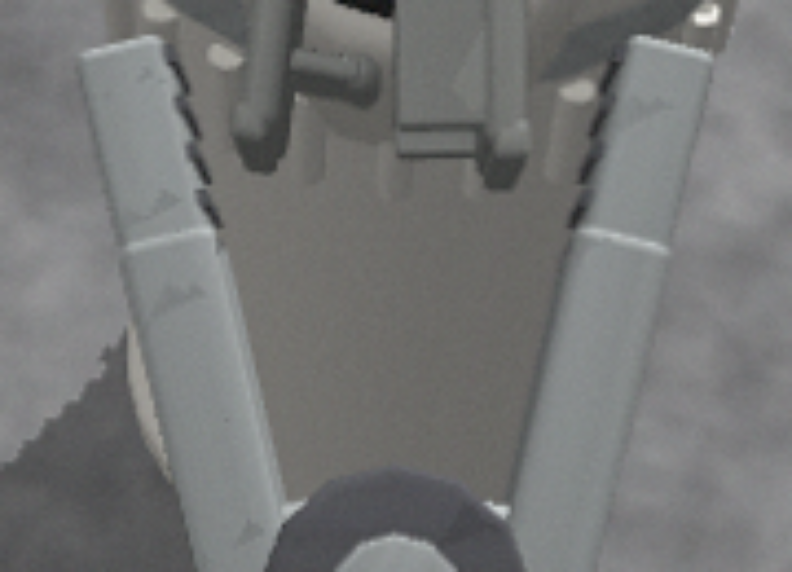

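The view shows the swinging ear's outer edge at full-image column 283 and the fixed ear's at 350, both inside the open jaws. The jaw midline is at 320. The ears stand parallel to the pliers but about 5 mm farther out than predicted. I'll back off, lower by 30 mm, then advance.

Call:
arm_command(
  moves=[
    [[-0.012,-0.001,0.005],[0,0,0],0.0575],
    [[-0.014,-0.001,0.018],[0,0,0],0.0575],
    [[-0.014,-0.001,0.03],[0,0,0],0.0575],
    [[-0.012,-0.001,0.031],[0,0,0],0.0575],
    [[-0.006,-0.001,0.031],[0,0,0],0.0575],
  ],
)

```text
time: 13.6
tool_pos: [0.5223, -0.188, 0.1042]
tool_rot: [3.073, -0.608, 0.376]
contact_force: [-0.7, -0.3, -1.1]
opening: 0.0574
grip_force: 7.6
```

Call:
arm_command(
  moves=[
    [[0.005,0,0],[0,0,0],0.0575],
    [[0.009,0,0],[0,0,0],0.0575],
    [[0.013,0,0],[0,0,0],0.0575],
    [[0.016,0,0],[0,0,0],0.0575],
    [[0.018,0,0],[0,0,0],0.0575],
  ],
)

```text
time: 14.1
tool_pos: [0.5366, -0.1827, 0.1152]
tool_rot: [3.07, -0.609, 0.378]
contact_force: [-0.3, 0.5, -1.8]
opening: 0.0574
grip_force: 7.6
```

```bash
python3 - <<'E'
from h import *
for k in range(2): robot.read_camera('wrist')
s=robot.observe();print(s['tool_pos'],s['contact_force'],s['torque'],s['grip_force'],s['opening'])
rel(*work(.1,0,.005,0))
m=robot.camera_model('wrist');i=robot.read_camera('wrist');np.savez('v4.npz',i=i,**m)
o=np.load('v3.npz')['i']
cv2.imwrite('pics/w9.png',cv2.resize(i[0:130,230:410,::-1],None,fx=4.4,fy=4.4))
g=cv2.cvtColor(i,cv2.COLOR_RGB2GRAY)
for r in (6,14,22,30,38,46,54): print(r,g[r,246:396:2])
E
```

```text
[ 0.5366 -0.1827  0.1151] [ 0.0735 -0.6155 -1.4202] [-0.1944  0.708   0.003 ] 7.610094398260117 0.057311492259839905
shift [ 0.     -0.0003 -0.    ] turn [ 0.0014 -0.0013 -0.0002]
6 [116 108 102 102 122 159 162 161 137  87  87  85  88  86  86  86  84  87
 105 111 115 104  94  75  67  58 142 143 148 151  20  24  23  30  33  31
  24  53 118 113 113 111 110 114 115 112 111 112 110 110 104 112 118 118
 122 103 114 108 102 104 100  99 101 103 101 101  99  95  87  81  78  84
  81  80  78]
14 [126 125 131 130 132 131 133 134 133 128  88  69 105 120 118 106  85  96
 103 116 109 100  86  66  65 108 109 111 113 127 131 134 133 134 137 140
 143  94 116 115 111 114 114 113 116 111 113 109 112 110 102 117 119 120
 124 105 100  98  92  89  79  81  73  79 132 145 143 131 129 145 124 149
 172 136 117]
22 [120 104 129 128 130 131 134 133 132 134 123  90  68  87 112 121 114 102
 109 111 109  97  78  83 112 114 116 112 113 117 104 103 106 101  94 103
 101  88 112 112 116 113 115 111 113 111 110 115 120 116 100 112 115 116
 121 101  94  86  85  80  77  67  94 128 141 143 141 142 142 143 137 141
 127 116
[... 541 characters left out ...]
  89 104 114 106  46  88 133 143 142 142 143 144 140 137 138 128  97
 115 139 140]
46 [124 124 121 120 111 128 127 128 130 130 132 129 130 123  86  64  58  63
  63  65  68  66  61 115 119 113 102 100 104 114 109 113 108 112 109 119
 114  91 113 113 111 109 109 107 107 103  98 103  91  70  61  99 111 109
 111 119 112 117  68  79 131 145 143 143 141 140 139 136 134 127 107 120
 133 132 133]
54 [133 132 129 127 121 109 129 128 128 125 121 122 123 126 132 116  92 120
 115 116 117 115 113 114 113 113 114 111 110 113 113 112 112 110 110 112
 114 108 102 104 107 105 108 106 106 106 109 114 105  82  61  64  58  65
  97 104 104 100 135 155 171 183 188 161 145 136 132 133 127 108 126 135
 133 134 138]
```

The brightness rows show both ears between the pads: swinging ear at columns 276-290 beside the left jaw, fixed ear's outer face at 356, right pad at 366. Contact force is near zero. I'll close, shifting a few mm towards the fixed ear.

Call:
arm_command(
  moves=[
    [[0,0.001,0],[0,0,0],0.055],
    [[0,0.002,0],[0,0,0],0.052],
    [[0,0.003,0],[0,0,0],0.049],
    [[0,0.004,0],[0,0,0],0.046],
    [[0,0.005,0],[0,0,0],0.043],
  ],
  squeeze=45,
)

```text
time: 14.75
tool_pos: [0.5367, -0.187, 0.1138]
tool_rot: [3.073, -0.606, 0.378]
contact_force: [-6.9, -0.6, -5.6]
opening: 0.0442
grip_force: 15.8
```

Call:
arm_command(
  moves=[
    [[0,0,0],[0,0,0],0.041],
    [[0,0,0],[0,0,0],0.039],
    [[0,0,0],[0,0,0],0.037],
    [[0,0,0],[0,0,0],0.036],
    [[0,0,0],[0,0,0],0.036],
  ],
)

```text
time: 15.25
tool_pos: [0.5354, -0.1867, 0.1124]
tool_rot: [3.075, -0.603, 0.377]
contact_force: [-10.9, -1.8, -8.7]
opening: 0.0361
grip_force: 18.7
```

```bash
python3 - <<'E'
from h import *
s=robot.observe();print(s['tool_pos'],s['contact_force'],s['torque'],s['grip_force'],s['opening'])
i=robot.read_camera('wrist')
cv2.imwrite('pics/w10.png',cv2.resize(i[0:130,230:410,::-1],None,fx=4.4,fy=4.4))
g=cv2.cvtColor(i,cv2.COLOR_RGB2GRAY)
for r in (14,22,30,38,46,54): print(r,g[r,246:396:2])
E
```

```text
[ 0.5354 -0.1867  0.1124] [-10.9351  -1.7562  -8.6702] [-0.8335  2.7309  0.4483] 18.699048534035683 0.03610725656211048
14 [120 118 121 119 110 102 105 115 117 119 110 129 131 131 131 134 131 130
 132 114  81  82 107 111 107 100  88  64 109 110 104 115 113 114 111 113
 111 113 109 114 110 108 106 108 120 118 119 112  84 132 138 142 142 141
 135 140 139 139 133  93 105 103 103 100 103 119 116 105 103 101  96 116
 111 104 102]
22 [120 119 116 119 113 106  99 102 119 117 112 126 135 132 129 130 128 128
 129 121  91  93 107 111 107  99  81  61  63  58 112 113 114 115 112 114
 114 112 111 110 117 123 100 115 117 114 115 106 101 132 141 138 140 140
 140 139 138 138 133 127  97 103 101 100 116 118 107 104 100 102 113 110
 104 117 137]
30 [123 118 116 119 118 115 119 119 117 118 109 125 124 130 132 130 129 127
 129 128 100 118 114 109 100  90  72  64  95  96  69  60  62  61  63  67
  69  68  76  77  77  85 104 111 114 115 121  79 103 129 137 137 136 136
 135 138 133 134 124  99 103 103 103 112 117 106 104 101 103  95 109 132
 137 135 140]
38 [123 121 117 118 119 115 116 118 117 116 108 120 1
[... 173 characters left out ...]
 125 123 144 132 101 102 104 103 101 103 102 102 104 105 111 129 134
 136 138 142]
46 [127 128 124 118 117 122 120 117 119 119 117 112 125 128 127 125 125 126
 127 129 133 110  78  77  95  92 111 110 109 110 110 110 110 119 108 102
 101 106 105 107 106 103  62  67  63  68  72 106 128 139 139 137 138 136
 137 138 139 140 129 101  97 102 102 101 101  98 103 104 113 133 130 130
 133 135 141]
54 [130 130 125 116 118 118 122 119 116 113 119 113 124 125 127 127 127 126
 125 128 131 116  94  70 113 114 112 111 110 110 110 108 104 107 108 111
 111 106 107 107 105 105 105 105 104 105  94 113 133 138 141 139 138 137
 136 136 140 141 125 104 102 103 104 100 103 104 109 112 131 132 135 138
 134 136 134]
```

Call:
arm_command(
  moves=[
    [[-0.001,0,0],[0,0,0],0.035],
    [[-0.001,0,0],[0,0,0],0.0335],
    [[-0.001,0,0],[0,0,0],0.032],
    [[-0.001,0,0],[0,0,0],0.031],
    [[-0.001,0,0],[0,0,0],0.031],
  ],
)

```text
time: 15.8
tool_pos: [0.5345, -0.1875, 0.1118]
tool_rot: [3.074, -0.603, 0.376]
contact_force: [-12.4, -4.4, -8.3]
opening: 0.0315
grip_force: 31.4
```

```bash
python3 - <<'E'
from h import *
s=robot.observe();print(s['tool_pos'],s['contact_force'],s['torque'],s['grip_force'],s['opening'])
i=robot.read_camera('wrist')
g=cv2.cvtColor(i,cv2.COLOR_RGB2GRAY)
for r in (14,22,30,38,46): print(r,g[r,276:360:2])
E
```

```text
[ 0.5345 -0.1875  0.1118] [-12.4278  -4.3877  -8.2509] [-0.8507  3.0246  0.1339] 31.417857091873884 0.0315169789946748
14 [131 132 133 129 130 129 130 107  98 111 112 107  96  75 108 115 113 113
 115 113 110 112 113 111 112 111 110 109 117 117 116 115 107 137 139 138
 141 142 141 134 140 140]
22 [130 131 130 128 129 128 128 110 100 106 111 106  90  71 113 112 112 114
 109 113 112 114 109 108 120 118  99 109 120 114 116 102  96 135 139 140
 138 140 140 139 141 141]
30 [121 126 123 121 120 119 127 109 110 109 109  93  72  62  86 114 114 114
 114 111 113 115 109 110 112  88  89 105 126 122 127 120 143 163 160 161
 161 158 157 153 133 164]
38 [126 130 128 126 126 127 127 133 112  80  65  65  62  60 111 111 110 118
 108 106 107  98 107 107 107  82  68  63  63  64  62  95 125 139 141 138
 139 133 138 140 140 141]
46 [126 127 130 128 126 125 129 130 112  88  94 111 109 110 112 112 111 110
 108 108 110 108 107 106 107 107 105 106 108 110 102  96 125 139 140 139
 138 139 139 135 139 143]
```

Call:
arm_command(
  moves=[
    [[-0.001,0,0],[0,0,0],0.031],
    [[-0.001,0,0],[0,0,0],0.031],
    [[-0.001,0,0],[0,0,0],0.037],
    [[-0.001,0,0],[0,0,0],0.043],
    [[-0.001,0,0],[0,0,0],0.049],
  ],
)

```text
time: 16.35
tool_pos: [0.5366, -0.1883, 0.1139]
tool_rot: [3.071, -0.609, 0.377]
contact_force: [-0.2, 0.2, -1.2]
opening: 0.0466
grip_force: 11.4
```

Call:
arm_command(
  moves=[
    [[0,0,0],[0,0,0],0.053],
    [[0,0,0],[0,0,0],0.056],
    [[0,0,0],[0,0,0],0.057],
    [[0,0,0],[0,0,0],0.057],
    [[0,0,0],[0,0,0],0.057],
  ],
)

```text
time: 16.85
tool_pos: [0.5366, -0.1881, 0.1141]
tool_rot: [3.071, -0.609, 0.378]
contact_force: [-0.6, 0.2, -2.4]
opening: 0.0572
grip_force: 7.7
```

```bash
python3 - <<'E'
from h import *
s=robot.observe();print(s['tool_pos'],s['contact_force'],s['torque'],s['grip_force'],s['opening'])
i=robot.read_camera('wrist')
cv2.imwrite('pics/w11.png',cv2.resize(i[0:130,230:410,::-1],None,fx=4.4,fy=4.4))
g=cv2.cvtColor(i,cv2.COLOR_RGB2GRAY)
for r in (6,14,22,30,38,46): print(r,g[r,252:390:2])
E
```

```text
[ 0.5366 -0.1881  0.1141] [-0.5801  0.2173 -2.439 ] [-0.1871  0.6288  0.0437] 7.711568623781204 0.05716291690113117
6 [112  97 122 121 108  87  87  88  86  89  89  98  97 103 110 114 115 112
 100 117 109 105  90  70  81 106 115 115 116 113 115 113 112 113 113 110
 111 104 113 114 117 117 114 119 122 115 112 103 101 100  97  96  93  98
  92  87  83  81  83  86  85  84  81  80  81  76  92 112 113]
14 [129 133 133 133 135 133 129 103  68 107 119 118  95  91  97  94  95 102
  97 113 109 104  91  68  85 108 114 114 113 113 114 116 111 113 110 110
 112  98 114 118 117 116 115  93  99  99  98  95  93  96  94  84  82  81
  83  82  76  76  76  60 103 135 143 142 141 144 145 138 135]
22 [129 131 129 134 134 130 135 131  93  76  78 117 114 115 115 113  94 102
 103 115 106 103  89  60  82 113 114 112 114 112 109 109 111 111 111 108
 119  99 112 115 121 117 111  94  96  95  96  95 103 105 101 125 147 166
 164 153 103  94  79 101 136 145 143 142 142 142 141 141 140]
30 [125 127 127 132 127 132 131 130 129 104  68  44 117 115 115 116 116  89
 104 114 108 102  88  66  98 115 114 114 112 110 110 110 111 108 120 122
 120 100 112 115 115 115 112 136 108 108 106 105 105 103 111 117 115 105
 101 107  74  71 109 138 144 144 138 145 142 141 141 134 121]
38 [110 122 128 131 126 133 133 131 132 124 101  51  43 117 115 114 102 104
 113 112 109  83  68  63 114 100 114 112 116 115 109 110 113 111 111 114
  75  94 109 125 124 124 116  99 106 107 106 102 104 105 119 112 106 104
 102  78  49 109 134 143 143 140 142 141 137 137 140 119 143]
46 [122 108 124 129 127 128 128 131 128 129 127  90  81 109 116 112 114 119
  67  64  61  67  61  91 109 110 111 110 115 107 104 107 102 106 107 108
  65  69  62  64  65  61 107 103 105 103 105 103 103 104 113 106 102 102
  98  72  90 135 142 145 143 140 138 137 135 134 119 129 127]
```

The rows show the ears' outer faces at columns 288 and 336. That is about 20 mm against 30 mm before, and they stayed there after the jaws opened, so the clip has snapped shut. Retreating now.

Call:
arm_command(
  moves=[
    [[-0.01,0,0],[0,0,0],0.057],
    [[-0.025,0,0],[0,0,0],0.057],
    [[-0.045,0,0],[0,0,0],0.057],
    [[-0.06,0,-0.02],[0,0,0],0.057],
    [[-0.065,0,-0.05],[0,0,0],0.057],
  ],
)

```text
time: 17.4
tool_pos: [0.4577, -0.2144, 0.1163]
tool_rot: [3.076, -0.607, 0.375]
contact_force: [0.5, 0.1, -1.0]
opening: 0.0575
grip_force: 7.7
```

```bash
python3 - <<'E'
from h import *
robot.read_camera('side');s=robot.observe();print(s['tool_pos'],s['contact_force'])
rel([.45,.02,.15],Ro.from_euler('xyz',[np.pi,0,0]))
E
```

```text
[ 0.457  -0.216   0.1197] [ 2.5145 -0.8427  0.9478]
shift [ 0.0833 -0.223   0.0051] turn [-0.0461 -0.613   0.3436]
```

Call:
arm_command(
  moves=[
    [[0.0,-0.03,0],[-0.008,-0.1,0.06],0.057],
    [[0.01,-0.07,0],[-0.016,-0.22,0.12],0.057],
    [[0.03,-0.11,0.0],[-0.025,-0.34,0.19],0.057],
    [[0.055,-0.16,0],[-0.035,-0.47,0.26],0.057],
    [[0.08,-0.21,0.005],[-0.046,-0.613,0.344],0.057],
  ],
)

```text
time: 17.95
tool_pos: [0.4488, -0.0972, 0.1261]
tool_rot: [-3.106, -0.291, 0.175]
contact_force: [0.7, 0.5, -1.9]
opening: 0.0572
grip_force: 7.7
```

```bash
python3 - <<'E'
from h import *
robot.read_camera('side');robot.read_camera('side');s=robot.observe();print(s['tool_pos'],s['contact_force'])
rel([.45,.02,.15],Ro.from_euler('xyz',[np.pi,0,0]))
E
```

```text
[ 0.45   -0.0955  0.1267] [ 0.121   0.6518 -1.5334]
shift [ 0.0265 -0.1142 -0.0122] turn [-0.0622 -0.2896  0.1835]
```

Call:
arm_command(
  moves=[
    [[0.006,-0.025,-0.003],[-0.015,-0.07,0.045],0.057],
    [[0.013,-0.055,-0.006],[-0.03,-0.14,0.09],0.057],
    [[0.02,-0.085,-0.01],[-0.045,-0.215,0.135],0.057],
    [[0.026,-0.114,-0.012],[-0.062,-0.29,0.184],0.057],
    [[0.026,-0.114,-0.012],[-0.062,-0.29,0.184],0.057],
  ],
)

```text
time: 18.55
tool_pos: [0.4505, 0.0205, 0.1491]
tool_rot: [-3.14, 0.0, 0.002]
contact_force: [0.2, -0.4, -1.0]
opening: 0.0571
grip_force: 7.6
```

```bash
python3 - <<'E'
from h import *
for k in range(3): robot.read_camera('side')
rel([.45,.02,.0048],Ro.from_euler('xyz',[np.pi,0,0]));print(tcp()[0])
E
```

```text
shift [ 0.0016 -0.0028  0.1433] turn [-0.0016  0.0012 -0.001 ]
[0.4486 0.017  0.1481]
```

Call:
arm_command(
  moves=[
    [[0,0,0.035],[0,0,0],0.057],
    [[0,0,0.075],[0,0,0],0.057],
    [[0,0,0.11],[0,0,0],0.057],
    [[0,0,0.13],[0,0,0],0.057],
    [[0,0,0.138],[0,0,0],0.057],
  ],
)

```text
time: 19.2
tool_pos: [0.4469, 0.016, 0.0087]
tool_rot: [-3.14, 0.005, -0.005]
contact_force: [0.7, 0.2, -0.4]
opening: 0.0571
grip_force: 7.6
```

Call:
arm_command(
  moves=[
    [[0,0,0.002],[0,0,0],0.057],
    [[0,0,0.004],[0,0,0],0.057],
    [[0,0,0.005],[0,0,0],0.057],
    [[0,0,0.005],[0,0,0],0.057],
    [[0,0,0.005],[0,0,0],0.057],
  ],
)

```text
time: 19.7
tool_pos: [0.4492, 0.0174, 0.0062]
tool_rot: [-3.141, -0.0, -0.003]
contact_force: [0.4, 0.2, -1.8]
opening: 0.0568
grip_force: 7.6
```

Call:
arm_command(
  moves=[
    [[0,0,0.0015],[0,0,0],0.057],
    [[0,0,0.0015],[0,0,0],0.06],
    [[0,0,0.0015],[0,0,0],0.064],
    [[0,0,0.0015],[0,0,0],0.075],
    [[0,0,0.0015],[0,0,0],0.085],
  ],
)

```text
time: 20.2
tool_pos: [0.4486, 0.0175, 0.0041]
tool_rot: [-3.141, 0.001, -0.003]
contact_force: [-0.2, -0.6, -0.6]
opening: 0.0756
grip_force: 0.0
```

Call:
arm_command(
  moves=[
    [[0,0,-0.01],[0,0,0],0.085],
    [[0,0,-0.04],[0,0,0],0.085],
    [[0,0,-0.08],[0,0,0],0.085],
    [[0,0,-0.13],[0,0,0],0.085],
    [[0,0,-0.17],[0,0,0],0.085],
  ],
)

```text
time: 20.7
tool_pos: [0.4489, 0.0174, 0.1773]
tool_rot: [-3.141, -0.001, -0.003]
contact_force: [0.7, -0.0, -0.2]
opening: 0.0851
grip_force: 0.0
```

```bash
python3 - <<'E'
from h import *
for k in range(2): robot.read_camera('side')
m=robot.camera_model('wrist');i=robot.read_camera('wrist')
mk=(cv2.medianBlur(i,3).max(2)<70).astype(np.uint8);mk[262:]=0
n,l,st,c=cv2.connectedComponentsWithStats(mk)
for k in range(1,n):
  if st[k,4]>150: print(st[k],c[k],plane(m,*c[k],.009))
s=robot.observe();print(s['tool_pos'],s['contact_force'],s['time'])
# loose things: change in the side view against the start, away from the arm
a=cv2.imread('pics/side0.png');b=robot.read_camera('side')[:,:,::-1]
d=(cv2.GaussianBlur(cv2.absdiff(a,b),(5,5),0).max(2)>40)
for nm,(x,y,w,h) in dict(tape=(282,284,46,38),lemon=(340,298,28,28),shaker=(405,275,25,40),glass=(320,190,30,40),jar=(278,165,25,38)).items(): print(nm,d[y:y+h,x:x+w].mean())
E
```

```text
[285 177  15  85 958] [291.3747 218.8058] [0.4247 0.0432 0.009 ]
[339 177  14  85 938] [346.1333 218.6098] [ 0.4247 -0.0088  0.009 ]
[   0  235  151   27 3465] [ 76.9042 248.338 ] [0.3951 0.2556 0.009 ]
[ 488  235  152   27 3421] [561.5729 248.394 ] [ 0.3933 -0.2223  0.009 ]
[410 241  21  21 263] [417.6236 253.5817] [ 0.3891 -0.0791  0.009 ]
[208 242  22  20 261] [220.977  253.7241] [0.3896 0.1126 0.009 ]
[0.4504 0.0172 0.1771] [-0.246   0.0512 -0.1287] 20.85
tape 0.0
lemon 0.0
shaker 0.0
glass 0.0
jar 0.28421052631578947
```

```bash
python3 -c "
from cell import robot
print(robot.hand_in())"
```

```text
the job is handed in; nothing more can be done
None
```

The job is handed in: the clip was snapped shut with the pliers and its ears stayed together once the jaws opened; the pliers lie flat clear of the filter, and nothing else moved in the side view except the jar, which I couldn't check (that part of the picture changed, probably the arm or its shadow).

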